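# Edge the undrilled strip out of its groove and lay it on the drilling rest

## Robot

A 6-joint arm with a two-finger parallel gripper is mounted at the origin on a cart in front of the work surface, level with it; the furniture and walls round the work are solid. World frame = base frame: x ahead of the robot, y to its left, z up, the work surface at z = 0. Lengths are in mm, angles in rad, forces in N, time in s.
With the tool pointing down it reaches from about 325 to 750 mm from the base axis. Payload 7.6 kg.
Tool frame: the origin (TCP) lies at the very end of the fingers, on their centre line; the grasp point (between the pads) lies 19 mm behind it (bot.hold_point_z is the distance from the TCP to the grasp point, in mm); z points along the fingers, y is the direction in which the jaws open and shut (so a half turn about z gives the same grasp; the last joint's range is limited). The gripper opens to 85 mm and grips with 20 to 120 N. Pads are 22 mm wide; open, the fingers measure 114 mm over their backs; the gripper's body (76 mm by 85 mm) begins 54 mm behind the grasp point. The pads swing forward as they close: fully open they stand 13 mm farther back than shut.
Start: joints at [-1.315, 0.052, 1.401, -0, 1.689, -0.07], TCP at [168.06, -497.395, 231.323] pointing down, gripper open.
Joint ranges: [-2.9, 2.9], [-0.91, 2.17], [0.12, 2.37], [-1.06, 4.2], [0.26, 2.73], [-2.93, 2.93]. Speed limits (rad/s): [2.57, 2.57, 3.01, 3.14, 3.14, 3.14].

## Interface

Orientations are given as a 3x3 rotation matrix whose columns are the frame's x, y, z axes.
In Python, from bench import status, capture, bot gives the robot as it stands.
- The arm moves only by the tool arm_command, never from a script. Its argument "commands" is a list that holds one entry, the list of rows, each a list of 4 numbers: the shift along the tool's x, y, z in mm, then the turn about the tool's z in degrees. In form: [[[dx, dy, dz, roll], ...]]. A call has 1 to 20 rows; each row is the pose to reach, as a shift and turn from the pose measured when the call began, along the tool's axes at that moment; what a row does not reach only later rows make up. A row lasts 1/8 s, in which the tool goes at most 62.5 mm and 10.7 degrees, less where a joint would pass 70% of its speed; a pose out of reach is approached as far as the arm can. A call with a gripper value outside its range is refused whole. "hand" is the gripper command: -1 is fully open, 1 is shut, values between are in proportion, set as the call begins (left out, the last holds). The fingers move at their own pace and stop on an object; "squeeze" is the grip in N (left out, the last holds). Time passes only in rows, so rows that repeat a pose let the fingers close. It gives the time, the measured TCP pose, the force and the opening at its end, in the units of the state.
- status.sense(): the state, without advancing time (a new reading comes with each control period).
- capture(name): name is "scene" or "top" or "wrist"; returns a dict with "frame" (420x560x3 uint8, blue, green, red), "z_map" (420x560 float32, mm along the optical axis (not along the pixel's ray), 0 where there is no reading), "mtx" (3x3 intrinsics, pixels), "eye" and "rotation" of the camera in the world. Camera axes: x right, y up, looking along -z (the intrinsics and any distortion apply to the point x, -y, -z); pixel columns grow to the right and rows downward; lengths in mm; the calibration is good to about 2 mm. A picture is of the moment at which its call begins.
- bot.close_job(): hands the job in, once; it reports no verdict.
The state is a dict: "time": time; "joint_positions": joint angles; "qvel": joint speeds; "effort": joint torques, N m; "tool_pos": TCP position; "orientation": TCP orientation; "contact_force": force on the tool from outside, world axes, zero at the start; "torque": the same for the moment, N m; "opening": finger opening in mm.
Only numpy, scipy, OpenCV 4.12 (cv2) and the standard library are available. Lean on these libraries where they do the work, as an engineer would, in place of code of your own. Each camera call takes 0.05 s, during which the arm holds its last target.

## Task

Fetch the undrilled flat strip from the grooved wooden rack: it lies sunk in its groove and cannot be gripped there, so press a fingertip on it, firmly enough to take it along but gently, and slide it out past the rack's open end until a good quarter of its length overhangs (but it must not tip or fall), then pinch the overhanging end and lift it off. Lay it flat and straight along the middle of the drilling rest, its far end up against the steel stop, and let go. Leave the drilled strip in its groove, and never bear down hard.

Things in the scene. Friction and masses are not known exactly. Their poses are not given: they have to be found in the camera images.
- rack: Brown wooden rack screwed to the bench at the left, 185 (x) x 140 (y) x 50 mm high; origin: centre of underside. On top two grooves along x, 48 mm wide, 7 mm deep (floor 43 mm up), centre lines at y = +33 and -33 mm, an 18 mm rib between; a 10 mm wall closes them at the +x end, open at the -x end (x = -92.5 mm), which faces the robot. One strip in each groove; which is where varies.
- blank: Undrilled plain aluminium strip, 160 (x) x 45 (y) x 6 mm, 0.12 to 0.2 kg, flat in one groove, its x along the groove, top face 1 mm below the rack's top; origin: centre of underside. A fingertip pressing 10 to 16 N draws it along; with less the finger may slip; over 30 N between strip and groove floor or rest is too hard. It tips off when half of it overhangs.
- blank_end (a point): Middle of the end face of the undrilled strip that points to the rack's open end: 80 mm from the strip's centre along its -x axis, 3 mm above its underside.
- drilled: Aluminium strip of the same size with three 16 mm through holes along its middle, in the other groove; origin: centre of underside. It stays where it is.
- rest: Pale wooden drilling rest screwed to the bench at the right, 120 (x) x 74 (y) x 50 mm high; origin: centre of underside. On top at its +x end (away from the robot) a steel stop bar, 12 mm thick and high, across the full width, its face at x = +48 mm. With its end on the stop the strip's centre is at x = -32 mm, y = 0, and its other end overhangs the rest's front by 52 mm.
- rack_catch (a point): Point on the rack's middle line, 55 mm to +x of its centre and 46 mm up. Level with it, in the outer wall of each groove, sits a sprung steel ball plunger that pushes the strip sideways against the middle rib with about 3 N, so that the strip sticks; a strip drawn out by some 25 mm or more comes free of it and runs lightly.
- rack_bed: The rack's base block with the floors of both grooves, fixed in the rack, 185 x 140 x 43 mm high, on which the strips lie; origin: centre of underside, the same as the rack's. The pressing force on the strip is judged here.

How it is judged:
By the outcome, as a careful person would: the job done as asked, in the order asked, and still so for the second after the job is handed in, with the robot touching nothing.
It also fails if it takes over 72 s, if anything falls off the work surface, if the arm or the gripper's body presses on something with over 40 N, if the wrist force passes 120 N, or if a joint passes its speed limit or range.

## Working session

There is one attempt and no reset: what is moved stays moved. The work goes in short steps, Python scripts to look and compute and a tool call to move; the robot and the scene stay as the last step left them, time stands still between calls to the robot, and variables do not carry over. Pictures are saved under pics/ and viewed, and the job is handed in when it is done.

Besides the shell and the picture viewer there is one more tool, called as name(argument=value, ...), one argument or row to a line, values as JSON. arm_command: Moves the arm, as the interface text tells. Its arguments: {"type":"object","properties":{"commands":{"type":"array","items":{"type":"array","items":{"type":"array","items":{"type":"number"}}}},"hand":{"type":"number"},"squeeze":{"type":"number"}},"required":["commands"]}

```bash
ls; mkdir -p pics
python3 - <<'E'
from bench import status,capture,bot
import cv2,numpy as np
s=status.sense()
for k,v in s.items(): print(k,np.round(v,3).tolist())
print(bot.hold_point_z)
for n in ["scene","top","wrist"]:
    c=capture(n); cv2.imwrite(f"pics/{n}0.png",c["frame"]); np.savez(f"pics/{n}0.npz",**c)
    print(n,c["mtx"].tolist(),np.round(c["eye"],1).tolist(),np.round(c["rotation"],3).tolist(),[k for k in c])
E
```

```text
pics
time 0.0
joint_positions [-1.315, 0.053, 1.402, -0.0, 1.689, -0.07]
qvel [0.001, -0.001, -0.001, 0.003, 0.001, -0.001]
effort [0.001, -38.166, -36.019, -0.0, 0.006, -0.0]
tool_pos [167.989, -497.082, 230.46]
orientation [[0.947, 0.32, -0.0], [0.32, -0.947, 0.002], [0.0, -0.002, -1.0]]
contact_force [0.538, 0.43, -0.181]
torque [0.037, -0.019, -0.05]
opening 85.114
18.700000000000003
scene [[398.3629008668716, 0.0, 279.5727567559544], [0.0, 398.3629008668716, 215.8869353474443], [0.0, 0.0, 1.0]] [356.0, 507.3, 685.4] [[-0.913, 0.301, -0.276], [-0.409, -0.659, 0.632], [0.008, 0.689, 0.724]] ['frame', 'z_map', 'mtx', 'eye', 'rotation']
top [[537.8001139895858, 0.0, 280.2287571648858], [0.0, 537.8001139895858, 216.4525364834762], [0.0, 0.0, 1.0]] [328.3, -10.9, 1456.9] [[-0.001, 0.982, -0.186], [-1.0, -0.002, -0.006], [-0.006, 0.186, 0.982]] ['frame', 'z_map', 'mtx', 'eye', 'rotation']
wrist [[345.02967198131677, 0.0, 277.6374866380364], [0.0, 345.02967198131677, 214.9890430853139], [0.0, 0.0, 1.0]] [248.0, -470.4, 373.3] [[0.321, 0.895, 0.311], [-0.947, 0.303, 0.104], [-0.001, -0.328, 0.945]] ['frame', 'z_map', 'mtx', 'eye', 'rotation']
```

View pics/top0.png

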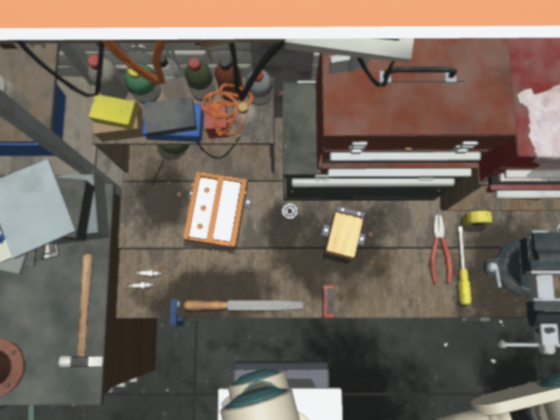

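View pics/scene0.png

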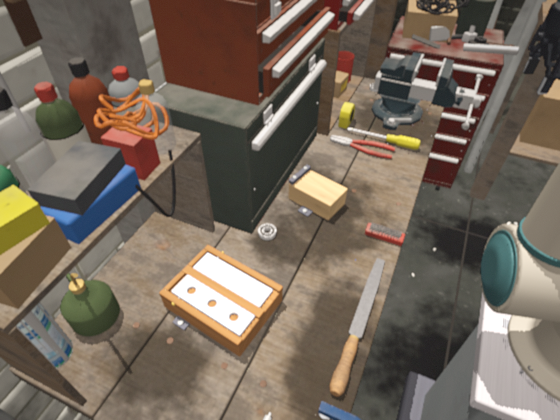

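View pics/wrist0.png

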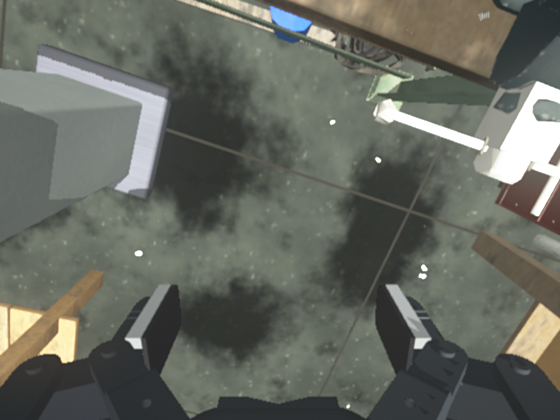

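The top view shows the rack at about (215,210), with the undrilled strip in its right (-y) groove at (228,210) and the drilled one at (203,208). The rest is at (345,235), with its stop toward the cabinet. Next I measure them.

```bash
cat > h.py <<'E'
import numpy as np,cv2
def ray(c,px,z):
    K=c["mtx"]; px=np.atleast_2d(px).astype(float)
    d=np.c_[(px[:,0]-K[0,2])/K[0,0],-(px[:,1]-K[1,2])/K[1,1],-np.ones(len(px))]@np.asarray(c["rotation"]).T
    e=np.asarray(c["eye"]); t=(z-e[2])/d[:,2]
    return e+d*t[:,None]
def proj(c,P):
    q=(np.atleast_2d(P)-c["eye"])@np.asarray(c["rotation"]); K=c["mtx"]
    return np.c_[K[0,0]*q[:,0]/-q[:,2]+K[0,2],K[1,1]*-q[:,1]/-q[:,2]+K[1,2]]
def cloud(c):
    Z=c["z_map"];h,w=Z.shape;K=c["mtx"];u,v=np.meshgrid(np.arange(w),np.arange(h))
    P=np.stack([(u-K[0,2])/K[0,0]*Z,-(v-K[1,2])/K[1,1]*Z,-Z],-1)@np.asarray(c["rotation"]).T+c["eye"]
    P[Z==0]=np.nan
    return P
E
python3 - <<'E'
from h import *
ims=[]
for n,(x0,y0,x1,y1) in {"top":(170,160,390,280),"scene":(140,140,360,360)}.items():
    c=dict(np.load(f"pics/{n}0.npz")); f=c["frame"]; P=cloud(c)
    hsv=cv2.cvtColor(f,cv2.COLOR_BGR2HSV)
    cr=cv2.resize(f[y0:y1,x0:x1],None,fx=3.5 if n=="top" else 2.7,fy=3.5 if n=="top" else 2.7,interpolation=cv2.INTER_CUBIC); cv2.imwrite(f"pics/{n}crop.png",cr)
    for q in ([(191,185),(232,190),(222,215),(204,210),(345,225),(348,210),(345,240)] if n=="top" else [(235,280),(200,295),(318,190)]):
        print(n,q,hsv[q[1],q[0]],np.round(P[q[1],q[0]],1))
E
```

```text
top (191, 185) [ 18  78 140] [694.2 246.1   1.6]
top (232, 190) [105   2 245] [669.8 127.5  42.5]
top (222, 215) [105   2 245] [600.1 152.7  47.2]
top (204, 210) [ 14  56 222] [613.9 201.2  46.5]
top (345, 225) [ 24  77 242] [ 572.3 -175.    47.4]
top (348, 210) [117  17 136] [ 611.5 -183.    54.9]
top (345, 240) [ 22  88 240] [ 531.3 -173.4   52.8]
scene (235, 280) [  0   0 255] [607.1 142.1  48.8]
scene (200, 295) [  0   0 255] [651.3 196.9  46.2]
scene (318, 190) [ 21  74 255] [ 550.5 -160.9   50. ]
```

View pics/topcrop.png

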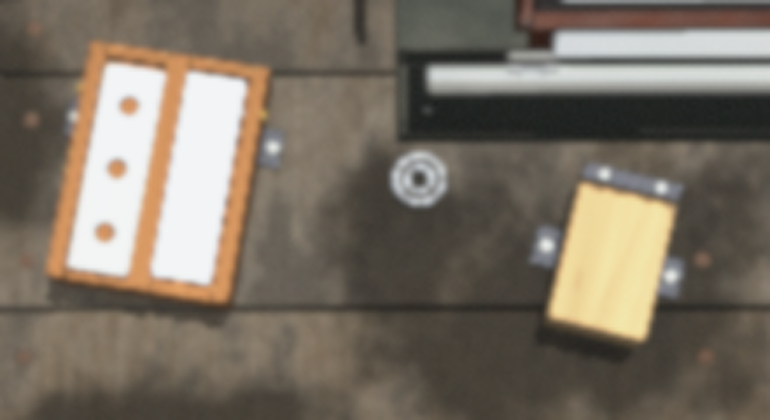

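View pics/scenecrop.png

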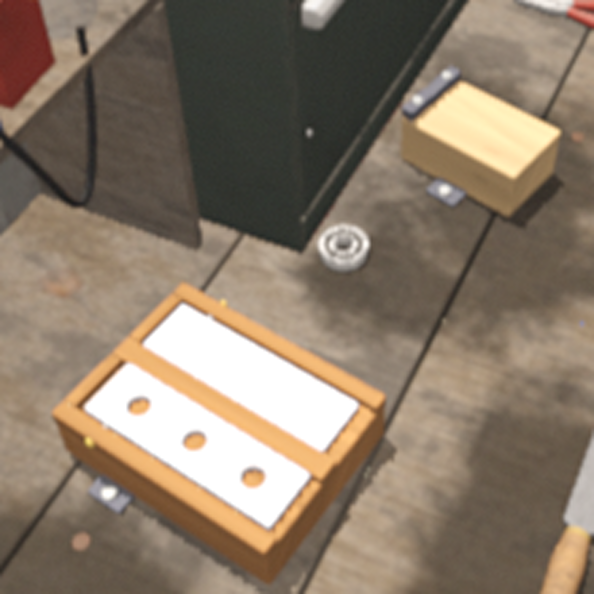

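Run:
```python
from h import *
def rect(c,m,z,tag):
    n,l,st,ce=cv2.connectedComponentsWithStats(m.astype(np.uint8))
    for i in range(1,n):
        if st[i,4]<150: continue
        cs,_=cv2.findContours((l==i).astype(np.uint8),cv2.RETR_EXTERNAL,cv2.CHAIN_APPROX_NONE)
        k=cs[0][:,0].astype(float)
        W=ray(c,k,z)[:,:2].astype(np.float32)
        (cx,cy),(w,h),a=cv2.minAreaRect(W)
        B=cv2.boxPoints(((cx,cy),(w,h),a)); e=max([B[1]-B[0],B[2]-B[1]],key=np.linalg.norm); 
        e=e*np.sign(e[0])
        print(tag,"px",ce[i].round(),st[i,4],"centre",np.round([cx,cy],1),"size",np.round([w,h],1),"yaw",round(np.degrees(np.arctan2(e[1],e[0])),2))
for n,(x0,y0,x1,y1) in {"top":(175,165,390,280),"scene":(140,140,360,360)}.items():
    c=dict(np.load(f"pics/{n}0.npz")); f=c["frame"]
    hsv=cv2.cvtColor(f,cv2.COLOR_BGR2HSV); roi=np.zeros(f.shape[:2],bool); roi[y0:y1,x0:x1]=1
    white=roi&(hsv[...,1]<40)&(hsv[...,2]>200)
    rect(c,white,49,n+" strip")
    br=roi&(hsv[...,0]<18)&(hsv[...,1]>110)&(hsv[...,2]>120)|white
    # rack top outline only for top camera
    rect(c,br,50,n+" rack")
    ye=roi&(hsv[...,0]>=17)&(hsv[...,0]<30)&(hsv[...,1]>50)&(hsv[...,2]>215)
    rect(c,ye,50,n+" rest")
    st=roi&(hsv[...,0]>105)&(hsv[...,0]<140)&(hsv[...,1]<70)&(hsv[...,2]>60)&(hsv[...,2]<180)
    rect(c,st,62,n+" stop")
```

```text
top strip px [359. 172.] 301 centre [ 717.4 -216.1] size [162.4  11.2] yaw 89.86
top strip px [203. 208.] 976 centre [619.8 204.3] size [ 47.3 162.3] yaw -9.02
top strip px [342. 181.] 275 centre [ 693.9 -168.2] size [256.1   8.3] yaw 89.86
top strip px [226. 211.] 1028 centre [612.4 140.8] size [ 47.7 161.1] yaw -9.26
top rack px [359. 172.] 301 centre [ 717.2 -216. ] size [162.3  11.2] yaw 89.86
top rack px [215. 209.] 3221 centre [617.  171.3] size [142.8 187.3] yaw -8.99
top rack px [342. 181.] 275 centre [ 693.6 -168.1] size [255.9   8.3] yaw 89.86
top rest px [345. 234.] 1037 centre [ 547.3 -173.3] size [ 71.5 103.5] yaw -14.87
scene strip px [233. 279.] 1689 centre [615.1 139.7] size [ 47.4 161. ] yaw -9.27
scene strip px [213. 304.] 1882 centre [621.9 203.8] size [ 47.5 161.6] yaw -9.23
scene rack px [222. 294.] 6242 centre [618.9 176.8] size [148.6 189.8] yaw -8.86
scene rest px [320. 188.] 959 centre [ 550.6 -172.7] size [ 75.2 105.5] yaw -14.46
```

```bash
cat >> h.py <<'E'
def rel(s,P,yaw=None):
    R=np.asarray(s["orientation"]); d=R.T@(np.asarray(P,float)-s["tool_pos"])
    y0=np.degrees(np.arctan2(R[1,0],R[0,0]))
    return np.round(d,1), None if yaw is None else round(y0-yaw,2)
RK=np.array([617.5,171.8]); RY=-9.1
RS=np.array([554.8,-174.5]); SY=-14.7
def loc(o,yaw,x,y):
    a=np.radians(yaw); return o+np.array([x*np.cos(a)-y*np.sin(a),x*np.sin(a)+y*np.cos(a)])
E
python3 - <<'E'
from h import *
from bench import status
s=status.sense()
print("press",loc(RK,RY,5,-33))
print(rel(s,(450,0,200),RY)); p=loc(RK,RY,5,-33); print(rel(s,[*p,120],RY))
c=dict(np.load("pics/top0.npz"));P=cloud(c)
m=(P[...,2]>70)&(P[...,2]<600)&(P[...,0]<800)
for y0 in range(-300,350,50):
    k=m&(P[...,1]>=y0)&(P[...,1]<y0+50)&(P[...,0]>400)
    if k.any(): i=np.argmin(np.where(k,P[...,0],9e9)); print(y0,P.reshape(-1,3)[i].round())
E
```

```text
press [617.21785281 138.42455404]
(array([ 426.3, -380.7,   31.2]), np.float64(27.77))
(array([ 629. , -458.2,  111.3]), np.float64(27.77))
-300 [ 627. -277.  353.]
-250 [ 626. -239.  355.]
-200 [ 627. -173.  346.]
-150 [ 627. -117.  346.]
-100 [632. -71. 236.]
-50 [632. -34. 236.]
0 [728.  24. 256.]
50 [725.  99. 329.]
100 [715. 144. 190.]
150 [711. 165. 217.]
200 [728. 242. 267.]
250 [726. 280. 329.]
300 [728. 339. 268.]
```

arm_command(
  commands=[
    [[30,-27,2,-10],[60,-54,4,-20],[90,-81,6,-30],[120,-107,9,-40],[150,-134,11,-50],[180,-161,13,-60],[215,-190,16,-70],[250,-221,18,-80],[284,-254,20,-90],[320,-286,23,-100],[355,-317,26,-110],[390,-349,28,-120],[426,-381,31,-130],[470,-398,35,-140],[520,-418,45,-150],[575,-438,60,-152],[629,-458,80,-152],[629,-458,80,-152],[629,-458,80,-152]],
  ],
  hand=1,
  squeeze=60,
)

```text
time: 2.52
tool_pos: [617.1, 138.0, 151.1]
orientation: [[-0.987, 0.162, -0.001], [0.162, 0.987, 0.001], [0.001, 0.001, -1.0]]
contact_force: [-0.0, 0.2, 0.0]
opening: 0.0
```

Run:
```python
from h import *
from bench import status,capture
c=capture("wrist"); cv2.imwrite("pics/w1.png",c["frame"]); np.savez("pics/w1.npz",**c)
for k in [(-80,-33),(-92.5,-33),(-92.5,0)]:
    print(k,proj(c,[[*loc(RK,RY,*k),49]]).round())
s=status.sense();print(rel(s,[*s["tool_pos"][:2],60],170.9), s["joint_positions"])
```

```text
(-80, -33) [[278.  95.]]
(-92.5, -33) [[278.  75.]]
(-92.5, 0) [[328.  75.]]
(array([ 0.1, -0.1, 92.6]), np.float64(-0.26)) [ 1.60570463e-01  3.87707556e-01  1.17091711e+00  9.45243216e-04
  1.58140718e+00 -1.24681412e+00]
```

View pics/w1.png

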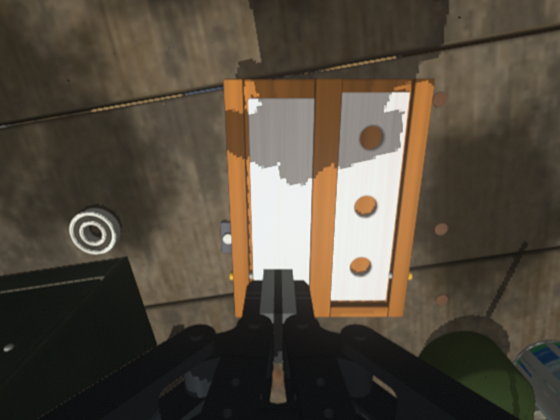

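The wrist view shows the strip spanning u≈248–315 (centre 282, 4 px right of prediction), its end at v≈97, and the rack edge at v≈80. That agrees with the measurement to within 2–3 mm, so I shift +2 mm and go down.

arm_command(
  commands=[
    [[0,2,15,0],[0,2,35,0],[0,2,55,0],[0,2,70,0],[0,2,82,0],[0,2,90,0],[0,2,94,0],[0,2,97,0],[0,2,97,0],[0,2,97,0]],
  ],
)

```text
time: 3.82
tool_pos: [617.9, 139.8, 56.0]
orientation: [[-0.987, 0.163, 0.002], [0.163, 0.987, 0.001], [-0.002, 0.002, -1.0]]
contact_force: [-0.0, 0.8, -0.2]
opening: 0.2
```

arm_command(
  commands=[
    [[0,0,2,0],[0,0,4,0],[0,0,5,0],[0,0,5,0]],
  ],
)

```text
time: 4.32
tool_pos: [617.9, 139.7, 50.8]
orientation: [[-0.987, 0.163, 0.002], [0.163, 0.987, 0.001], [-0.002, 0.002, -1.0]]
contact_force: [0.1, 0.3, -0.4]
opening: 0.1
```

arm_command(
  commands=[
    [[0,0,0.5,0],[0,0,1,0],[0,0,1.5,0],[0,0,1.5,0]],
  ],
)

```text
time: 4.82
tool_pos: [617.8, 139.8, 49.3]
orientation: [[-0.987, 0.163, 0.002], [0.163, 0.987, 0.001], [-0.001, 0.002, -1.0]]
contact_force: [0.0, -0.5, 0.6]
opening: -0.4
```

arm_command(
  commands=[
    [[0,0,0.3,0],[0,0,0.6,0],[0,0,0.6,0]],
  ],
)

```text
time: 5.2
tool_pos: [617.9, 139.7, 49.1]
orientation: [[-0.987, 0.163, 0.002], [0.163, 0.987, 0.001], [-0.002, 0.002, -1.0]]
contact_force: [-1.6, -0.5, 4.2]
opening: 0.1
```

arm_command(
  commands=[
    [[0,0,0.5,0],[0,0,0.9,0],[0,0,0.9,0]],
  ],
)

```text
time: 5.58
tool_pos: [617.9, 139.8, 49.1]
orientation: [[-0.987, 0.163, 0.002], [0.163, 0.987, 0.001], [-0.002, 0.002, -1.0]]
contact_force: [-4.1, -0.3, 6.6]
opening: 0.1
```

arm_command(
  commands=[
    [[0,0,1.3,0],[0,0,1.8,0],[0,0,1.8,0]],
  ],
)

```text
time: 5.95
tool_pos: [617.9, 139.8, 49.1]
orientation: [[-0.987, 0.163, 0.002], [0.163, 0.987, 0.001], [-0.002, 0.002, -1.0]]
contact_force: [-6.9, -1.0, 12.1]
opening: 0.3
```

arm_command(
  commands=[
    [[1,0,1.9,0],[2,0,1.9,0],[3,0,1.9,0],[4.5,0,1.9,0],[6,0,1.9,0],[8,0,1.9,0]],
  ],
)

```text
time: 6.7
tool_pos: [612.4, 140.9, 49.1]
orientation: [[-0.987, 0.163, 0.009], [0.163, 0.987, 0.002], [-0.009, 0.003, -1.0]]
contact_force: [3.7, -1.0, 5.8]
opening: -0.1
```

```bash
cat > look.py <<'E'
import sys
from h import *
from bench import status,capture
n,name=sys.argv[1],sys.argv[2]
c=capture(n); np.savez(f"pics/{name}.npz",**c)
f=c["frame"]
if n=="top": f=cv2.resize(f[160:300,170:390],None,fx=3.5,fy=3.5,interpolation=cv2.INTER_CUBIC)
cv2.imwrite(f"pics/{name}.png",f)
E
python3 look.py wrist w2
```

```text
(no output)
```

View pics/w2.png

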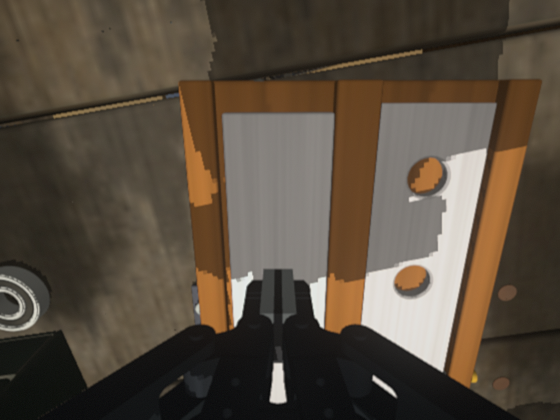

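The strip end (v≈113) did not move; the finger slipped because Fz fell to 5.8 N while dragging. I need more press during the drag.

arm_command(
  commands=[
    [[1,0,2.2,0],[2,0,2.7,0],[3,0,3,0]],
  ],
)

```text
time: 7.12
tool_pos: [612.2, 141.0, 49.1]
orientation: [[-0.986, 0.163, 0.017], [0.163, 0.987, 0.001], [-0.017, 0.004, -1.0]]
contact_force: [6.0, -3.3, 8.9]
opening: 0.4
```

arm_command(
  commands=[
    [[2,0,3.4,0],[3,0,3.8,0],[4,0,4,0]],
  ],
)

```text
time: 7.5
tool_pos: [612.1, 141.0, 49.1]
orientation: [[-0.986, 0.164, 0.029], [0.164, 0.986, 0.001], [-0.028, 0.006, -1.0]]
contact_force: [7.8, -3.8, 10.1]
opening: -0.2
```

arm_command(
  commands=[
    [[3,0,4.5,0],[4,0,5,0],[5,0,5,0],[6,0,5,0]],
  ],
)

```text
time: 8.0
tool_pos: [611.7, 141.2, 49.2]
orientation: [[-0.985, 0.165, 0.044], [0.165, 0.986, 0.001], [-0.043, 0.008, -0.999]]
contact_force: [9.4, -5.2, 13.0]
opening: -0.0
```

arm_command(
  commands=[
    [[3,-1,4.5,0],[5,-2,5,0],[7,-2,5.2,0],[9,-2,5.2,0],[11,-2,5.2,0],[13,-2,5.2,0]],
  ],
)

```text
time: 8.75
tool_pos: [604.4, 141.6, 49.2]
orientation: [[-0.984, 0.165, 0.06], [0.166, 0.986, 0.003], [-0.059, 0.013, -0.998]]
contact_force: [10.5, -1.1, 14.6]
opening: -0.2
```

```bash
python3 look.py wrist w3
```

```text
(no output)
```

View pics/w3.png

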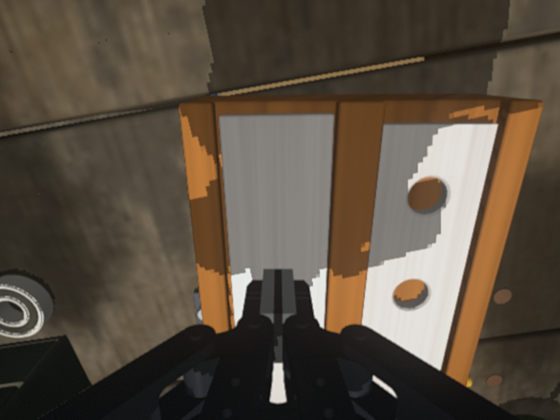

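The blank's end (v≈115) now stands about 9 px ahead of the drilled strip's (v≈124), so it is moving with the finger at about 14 N. I continue, compensating for the tool tilt in z.

arm_command(
  commands=[
    [[4,-1,5,0],[6,-1,5.2,0],[9,-1,5,0],[12,-1,4.9,0],[15,-1,4.7,0],[18,-1,4.5,0],[20,-1,4.4,0],[22,-1,4.2,0],[22,-1,4.2,0]],
  ],
)

```text
time: 9.93
tool_pos: [587.7, 144.4, 49.3]
orientation: [[-0.983, 0.165, 0.074], [0.166, 0.986, 0.004], [-0.073, 0.017, -0.997]]
contact_force: [7.7, -1.3, 15.2]
opening: 0.3
```

arm_command(
  commands=[
    [[3,-1,4.6,0],[6,-1,4.4,0],[9,-1,4.1,0],[12,-1,3.8,0],[15,-1,3.6,0],[18,-1,3.4,0],[18,-1,3.4,0]],
  ],
)

```text
time: 10.8
tool_pos: [574.5, 146.7, 49.4]
orientation: [[-0.982, 0.165, 0.087], [0.166, 0.986, 0.006], [-0.085, 0.02, -0.996]]
contact_force: [5.4, -0.1, 15.0]
opening: 0.1
```

```bash
python3 look.py wrist w4;python3 look.py top t4
```

```text
(no output)
```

View pics/w4.png

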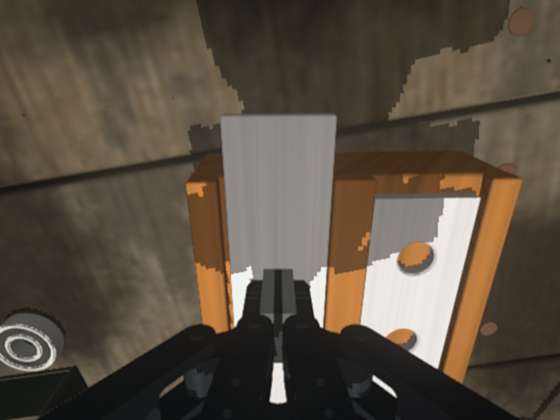

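View pics/t4.png

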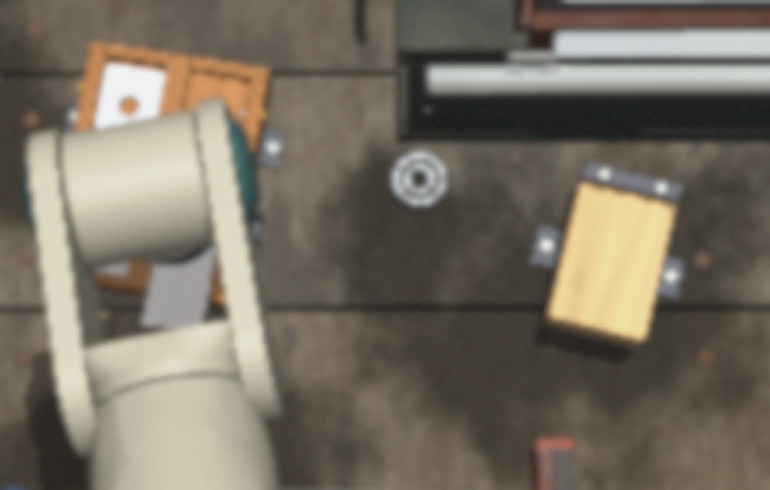

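Run:
```python
from h import *
a=np.radians(RY);R=np.array([[np.cos(a),-np.sin(a)],[np.sin(a),np.cos(a)]])
c=dict(np.load("pics/w4.npz"))
for p,z in [((222,115),49),((335,115),49),((278,115),49),((190,181),50),((207,181),50),((518,180),50),((375,196),49),((478,197),49)]:
    w=ray(c,p,z)[0,:2]; print(p,w.round(1),((w-RK)@R).round(1))
c=dict(np.load("pics/t4.npz"))
for p in [(143,325),(201,326)]:
    q=np.array(p)/3.5+[170,160]; w=ray(c,q,49)[0,:2]; print("top",w.round(1),((w-RK)@R).round(1))
```

```text
(222, 115) [493.9 138.6] [-116.8  -52.4]
(335, 115) [501.1 181. ] [-116.4   -9.4]
(278, 115) [497.4 159.5] [-116.6  -31.1]
(190, 181) [517. 120.] [-91.1 -67.1]
(207, 181) [518.2 126.7] [-91.  -60.2]
(518, 180) [539.7 253.2] [-89.7  68.1]
(375, 196) [537.  194.4] [-83.1   9.6]
(478, 197) [545.  237.8] [-82.   53.7]
top [498.3 179.9] [-119.   -10.9]
top [497.5 136.2] [-112.9  -54.2]
```

arm_command(
  commands=[
    [[3,0,4.1,0],[6,0,3.9,0],[9,0,3.6,0],[12,0,3.3,0],[15,0,3.1,0],[18,0,2.8,0],[21,0,2.5,0],[24,0,2.3,0],[27,0,2.0,0],[27,0,2.0,0]],
  ],
)

```text
time: 12.15
tool_pos: [552.5, 150.7, 49.5]
orientation: [[-0.981, 0.166, 0.099], [0.167, 0.986, 0.006], [-0.097, 0.022, -0.995]]
contact_force: [6.1, -4.4, 13.8]
opening: 0.1
```

```bash
python3 look.py wrist w5
```

```text
(no output)
```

View pics/w5.png

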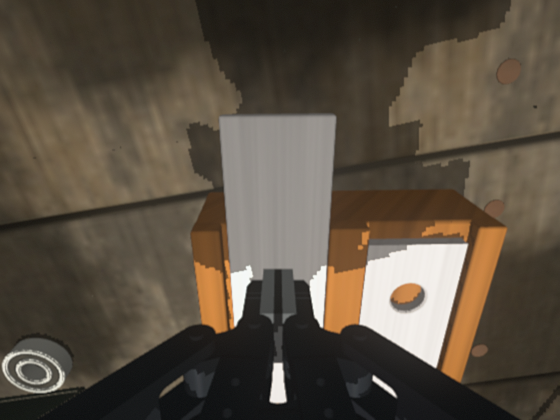

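Run:
```python
from h import *
from bench import status
a=np.radians(RY);R=np.array([[np.cos(a),-np.sin(a)],[np.sin(a),np.cos(a)]])
c=dict(np.load("pics/w5.npz"))
for p,z in [((221,115),49),((335,115),49),((193,230),50),((505,226),50),((369,241),49),((467,243),49)]:
    w=ray(c,p,z)[0,:2]; print(p,w.round(1),((w-RK)@R).round(1))
s=status.sense(); t=s["tool_pos"]; zt=s["orientation"][:,2] if hasattr(s["orientation"],'shape') else np.array(s["orientation"])[:,2]
print(t, ((t[:2]-RK)@R))
print("up",rel(s,[t[0],t[1],100]))
g=np.array([*loc(RK,RY,-116,-31.5),46]); tcp=g+zt*22
print("grip",g,tcp,rel(s,tcp,170.9),"above",rel(s,tcp+[0,0,80]))
```

```text
(221, 115) [471.7 142.4] [-139.3  -52.1]
(335, 115) [478.9 184.9] [-138.9   -9. ]
(193, 230) [516.5 119.5] [-91.4 -67.7]
(505, 226) [538.6 254. ] [-90.9  68.7]
(369, 241) [536.1 194.7] [-84.    9.7]
(467, 243) [545.  238.5] [-82.1  54.4]
[552.46232081 150.73133501  49.49383474] [-60.88692306 -31.08972434]
up (array([ -4.9,   1.1, -50.3]), None)
grip [497.9780193  159.04280089  46.        ] [500.15258857 159.16999666  24.10810493] (array([55.2, -0.9, 20.1]), np.float64(-0.56)) above (array([ 47.5,   0.9, -59.5]), None)
```

arm_command(
  commands=[
    [[-0.5,0,-3,0],[-1,0,-10,0],[-3,1,-28,0],[-5,1,-50,0],[5,1,-58,0],[20,1,-60,0],[35,1,-60,-0.5],[47,1,-60,-0.5],[47,1,-60,-0.5],[47,1,-60,-0.5]],
  ],
)

```text
time: 13.45
tool_pos: [500.7, 159.2, 104.8]
orientation: [[-0.983, 0.157, 0.099], [0.159, 0.987, 0.006], [-0.097, 0.021, -0.995]]
contact_force: [0.2, 0.2, 0.5]
opening: -0.2
```

arm_command(
  commands=[
    [[0,0,0,0],[0,0,0,0],[0,0,0,0],[0,0,0,0],[0,0,0,0],[0,0,0,0]],
  ],
  hand=-1,
)

```text
time: 14.2
tool_pos: [500.8, 159.2, 104.8]
orientation: [[-0.983, 0.157, 0.099], [0.159, 0.987, 0.006], [-0.097, 0.021, -0.995]]
contact_force: [-0.5, -0.2, -0.1]
opening: 85.2
```

```bash
python3 look.py wrist w6
python3 - <<'E'
from h import *
from bench import status
s=status.sense(); t=s["tool_pos"]; zt=np.array(s["orientation"])[:,2]
g=np.array([*loc(RK,RY,-116,-31.5),46]); tcp=g+zt*22
print(t,zt,s["contact_force"],"grip",tcp,rel(s,tcp,170.9),"above",rel(s,tcp+[0,0,40]))
E
```

```text
[500.76225951 159.21914215 104.82131936] [ 0.09913476  0.00582041 -0.99505699] [-0.21970874 -0.20281152  0.42520798] grip [500.15898395 159.1708499   24.10874612] (array([ 8.4, -1.9, 80.3]), np.float64(-0.07)) above (array([ 4.5, -1. , 40.5]), None)
```

View pics/w6.png

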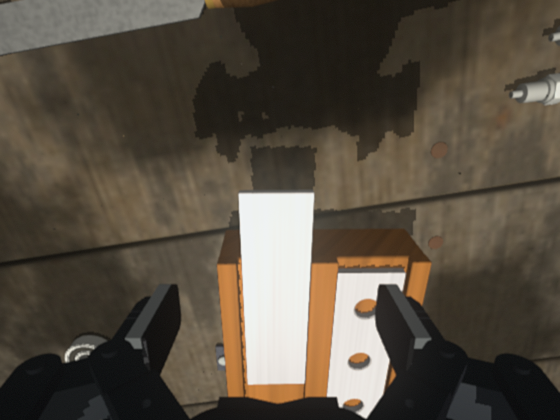

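The wrist view shows the strip lying level and straight, its end at (276,192), centred between the open fingers. I go down around the overhang.

arm_command(
  commands=[
    [[2,0,15,0],[4,-1,32,0],[5,-1,45,0],[6,-1,55,0],[7,-1,65,0],[8,-1,74,0],[8.5,-1,80,0],[8.5,-1,80,0],[8.5,-1,80,0]],
  ],
)

```text
time: 15.38
tool_pos: [500.5, 160.2, 24.8]
orientation: [[-0.983, 0.157, 0.1], [0.159, 0.987, 0.006], [-0.098, 0.022, -0.995]]
contact_force: [-0.4, 0.2, 0.4]
opening: 85.4
```

```bash
python3 look.py wrist w7;python3 look.py scene s7
python3 - <<'E'
from bench import status
s=status.sense(); print(s["tool_pos"],s["contact_force"])
E
```

```text
[500.52827791 160.1497785   24.88059914] [-0.96084406 -0.22542523 -0.1100138 ]
```

View pics/w7.png

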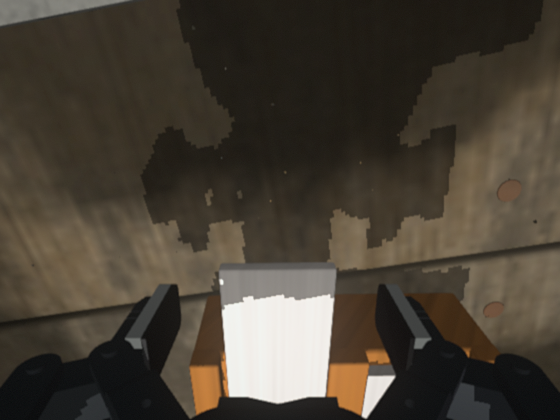

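View pics/s7.png

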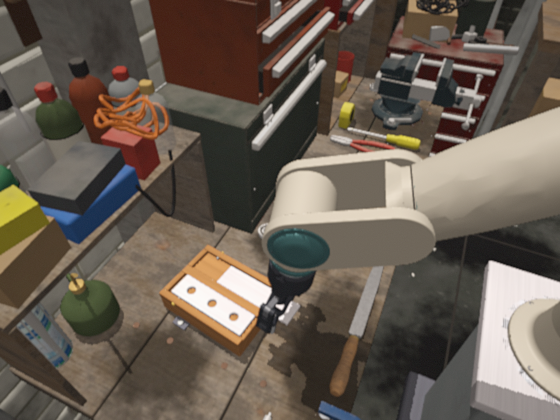

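arm_command(
  commands=[
    [[0,0,0,0],[0,0,0,0],[0,0,0,0],[0,0,0,0],[0,0,0,0],[0,0,0,0],[0,0,0,0]],
  ],
  hand=1,
  squeeze=80,
)

```text
time: 16.35
tool_pos: [500.6, 160.0, 25.2]
orientation: [[-0.982, 0.157, 0.1], [0.159, 0.987, 0.006], [-0.098, 0.022, -0.995]]
contact_force: [-3.4, -2.0, 5.9]
opening: 43.0
```

arm_command(
  commands=[
    [[-0.3,0,-3,0],[-0.6,0,-6,0],[-1.2,0,-12,0],[-2,0,-20,0],[-3,0.5,-30,0],[-4,1,-40,0],[-5,1,-50,0],[-5,1,-50,0]],
  ],
)

```text
time: 17.35
tool_pos: [501.2, 160.0, 76.7]
orientation: [[-0.982, 0.157, 0.102], [0.159, 0.987, 0.006], [-0.1, 0.022, -0.995]]
contact_force: [0.2, -0.3, -2.4]
opening: 43.1
```

```bash
python3 look.py wrist w8;python3 look.py scene s8
python3 - <<'E'
from h import *
from bench import status
s=status.sense(); print(s["tool_pos"],s["contact_force"],s["opening"])
c=dict(np.load("pics/s8.npz"));P=cloud(c);h=cv2.cvtColor(c["frame"],cv2.COLOR_BGR2HSV)
m=(h[...,1]<40)&(P[...,2]>75)&(P[...,2]<130)&(P[...,0]>480)&(P[...,0]<680)&(P[...,1]>80)&(P[...,1]<230)
Q=P[m];print(len(Q)); A=np.c_[Q[:,:2],np.ones(len(Q))];print(np.linalg.lstsq(A,Q[:,2],rcond=None)[0],Q.min(0),Q.max(0))
E
```

```text
[500.52890448 159.82915982  75.37332433] [-0.22876345 -0.31484885 -2.5324473 ] 43.12922159266886
1522
[-2.94913077e-02  4.67891084e-02  1.08731617e+02] [480.00661051 114.7217929   76.97860281] [637.78332613 213.57371142 129.82617038]
```

View pics/w8.png

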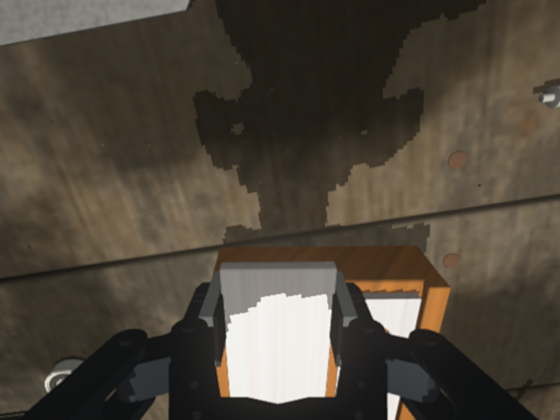

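View pics/s8.png

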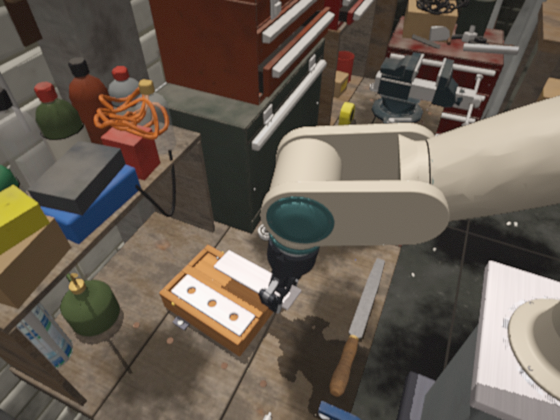

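The strip is held and lifted (2.4 N weight, opening 43 mm), it looks level, and the drilled strip is still in its groove. I measure the held strip and work out the transfer.

Run:
```python
from h import *
from bench import status
s=status.sense(); 
c=dict(np.load("pics/w8.npz"))
for p in [(220,263),(335,263)]: 
    w=ray(c,p,100.5)[0,:2];print(w, (w-s["tool_pos"][:2]))
for n in ["s8","w8"]:
    c=dict(np.load(f"pics/{n}.npz"));P=cloud(c);h=cv2.cvtColor(c["frame"],cv2.COLOR_BGR2HSV)
    m=(h[...,1]<30)&(h[...,2]>120)&(abs(P[...,2]-101)<9)&(P[...,0]>440)&(P[...,0]<680)&(P[...,1]>80)&(P[...,1]<230)
    if n=="s8": m&=P[...,0]>530
    m=cv2.erode(m.astype(np.uint8),np.ones((3,3)))>0
    Q=P[m]
    if len(Q)<20: print(n,len(Q)); continue
    A=np.c_[Q[:,0]-500,Q[:,1]-160,np.ones(len(Q))];print(n,len(Q),np.linalg.lstsq(A,Q[:,2],rcond=None)[0],Q.min(0),Q.max(0))
A=[450,60,130];B=[455,-60,130];C=[459.7,-149.5,110];D=[459.7,-149.5,70]
for k in (A,B,C,D): print(k,rel(s,k,165.3))
```

```text
[469.74167616 142.47532781] [-30.78722831 -17.353832  ]
[477.10300356 184.97688995] [-23.42590091  25.14773014]
s8 980 [-8.79517735e-03  4.09869030e-03  9.90723927e+01] [531.69904211 119.059473    95.00316064] [634.1042052  173.83075647 101.86180386]
w8 12720 [-8.51393157e-03  1.94600243e-03  1.00237851e+02] [473.08500813 130.95382044  98.33670439] [549.79858384 184.32734361 102.45967224]
[450, 60, 130] (array([  28.5, -105.3,  -60. ]), np.float64(5.52))
[455, -60, 130] (array([   4.5, -223. ,  -60.2]), np.float64(5.52))
[459.7, -149.5, 110] (array([ -12.4, -311.1,  -40.3]), np.float64(5.52))
[459.7, -149.5, 70] (array([  -8.5, -311.9,   -0.5]), np.float64(5.52))
```

arm_command(
  commands=[
    [[3,-5,-20,0],[12,-25,-45,0],[22,-60,-60,0],[29,-105,-60,0],[22,-145,-60,1],[13,-185,-60,3],[4,-223,-60,4.5],[-2,-255,-58,5.5],[-8,-285,-50,5.5],[-12,-311,-40,5.5],[-12,-311,-40,5.5],[-12,-311,-40,5.5]],
  ],
)

```text
time: 18.95
tool_pos: [459.2, -148.9, 109.5]
orientation: [[-0.963, 0.251, 0.099], [0.253, 0.968, 0.006], [-0.095, 0.031, -0.995]]
contact_force: [-0.0, 0.1, -2.0]
opening: 43.0
```

```bash
python3 look.py wrist w9;python3 look.py top t9
python3 - <<'E'
from h import *
from bench import status
s=status.sense(); print(s["tool_pos"],np.round(s["orientation"],3),s["contact_force"],s["opening"])
E
```

```text
[ 459.52556423 -148.64334159  109.8875367 ] [[-0.963  0.25   0.1  ]
 [ 0.252  0.968  0.006]
 [-0.096  0.031 -0.995]] [ 0.466637   -0.89201037 -1.5046481 ] 43.04151366632663
```

View pics/w9.png

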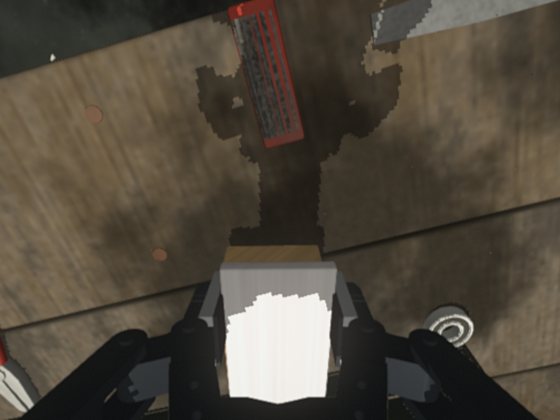

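View pics/t9.png

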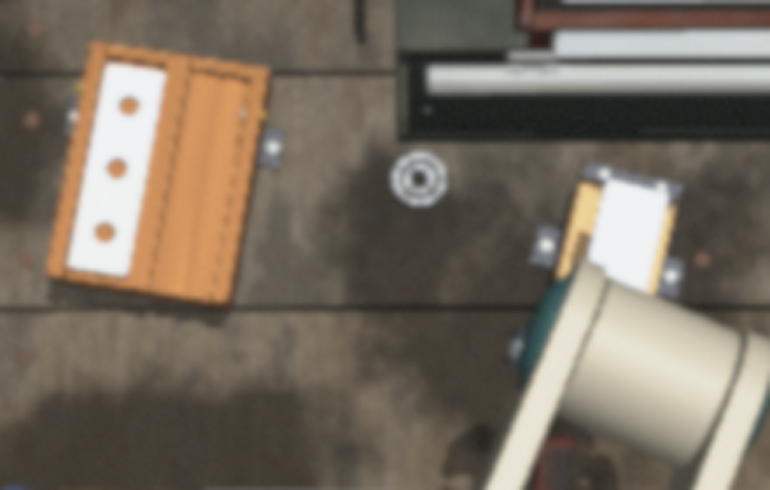

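arm_command(
  commands=[
    [[1,0,10,0],[2.5,-1,25,0],[4,-1,40,0],[5,-1.5,52,0],[6,-2,62,0],[6.5,-2,67,0],[6.5,-2,67,0],[6.5,-2,67,0]],
  ],
)

```text
time: 20.05
tool_pos: [459.8, -148.7, 43.1]
orientation: [[-0.963, 0.25, 0.101], [0.252, 0.968, 0.005], [-0.097, 0.031, -0.995]]
contact_force: [0.1, -0.5, -1.3]
opening: 43.0
```

```bash
python3 look.py wrist w10;python3 look.py top t10;python3 look.py scene s10
cat > meas.py <<'E'
import sys
from h import *
from bench import status
s=status.sense(); print(s["tool_pos"].round(1) if hasattr(s["tool_pos"],"round") else s["tool_pos"],np.round(s["contact_force"],1),s["opening"])
zt=float(sys.argv[3])
a=np.radians(SY);R=np.array([[np.cos(a),-np.sin(a)],[np.sin(a),np.cos(a)]])
for n,roi in (("top",sys.argv[1]),("scene",sys.argv[2])):
    c=dict(np.load(f"pics/{roi}.npz"));h=cv2.cvtColor(c["frame"],cv2.COLOR_BGR2HSV)
    white=(h[...,1]<40)&(h[...,2]>185)
    pale=(h[...,0]>=17)&(h[...,0]<30)&(h[...,1]>50)&(h[...,2]>150)
    # rows sampled along rest x; sub-sample across rest y
    g=cv2.cvtColor(c["frame"],cv2.COLOR_BGR2GRAY)
    for m,z,nm in ((white,zt,"strip"),(pale|white,50,"rest")):
        out=[]
        for lx in np.arange(-50,45,5):
            ys=np.arange(-55,55,.5); W=np.c_[np.array([loc(RS,SY,lx,y) for y in ys]),np.full(len(ys),z)]
            px=proj(c,W).astype(np.float32)
            v=cv2.remap(m.astype(np.float32),px[:,:1],px[:,1:],cv2.INTER_LINEAR)[:,0]>.5
            if v.any(): out.append((lx,ys[v][0],ys[v][-1]))
        o=np.array(out)
        if len(o): print(n,nm); print(o[::3].round(1).tolist())
    ys=np.arange(-40,41,10)
    o=[]
    for y in ys:
        xs=np.arange(-30,70,.5);W=np.c_[np.array([loc(RS,SY,x,y) for x in xs]),np.full(len(xs),zt)]
        px=proj(c,W).astype(np.float32);v=cv2.remap(white.astype(np.float32),px[:,:1],px[:,1:],cv2.INTER_LINEAR)[:,0]>.5
        if v.any(): o.append((int(y),xs[v][-1]))
    print(n,"strip far end x",o)
E
python3 meas.py t10 s10 67
```

```text
[ 459.7 -148.7   43. ] [-0.3  0.1 -1.2] 43.023915679334955
top strip
[[-50.0, -31.5, 28.5], [-35.0, -23.0, 11.0], [-20.0, -22.5, 23.5], [-5.0, -21.5, 23.5], [10.0, -23.5, 24.5], [25.0, -22.5, 23.0]]
top rest
[[-50.0, -48.0, 27.0], [-35.0, -37.0, 36.5], [-20.0, -38.0, 37.0], [-5.0, -47.5, 49.0], [10.0, -38.5, 37.0], [25.0, -38.5, 37.5], [40.0, -37.5, 38.0]]
top strip far end x [(-40, np.float64(-9.5)), (-20, np.float64(54.0)), (-10, np.float64(35.5)), (0, np.float64(35.0)), (10, np.float64(35.0)), (20, np.float64(54.5))]
scene strip
[[-50.0, -22.5, 26.0], [-35.0, -19.5, 24.5], [-20.0, -21.0, 26.0], [-5.0, -22.0, 26.5], [10.0, -19.5, 26.0], [25.0, -20.5, 26.5]]
scene rest
[[-50.0, -27.5, 40.0], [-35.0, -39.5, 39.5], [-20.0, -39.0, 40.0], [-5.0, -38.0, 39.0], [10.0, -39.5, 40.5], [25.0, -37.5, 41.0], [40.0, -37.0, 39.5]]
scene strip far end x [(-20, np.float64(56.5)), (-10, np.float64(39.0)), (0, np.float64(38.0)), (10, np.float64(39.5)), (20, np.float64(38.5))]
```

View pics/t10.png

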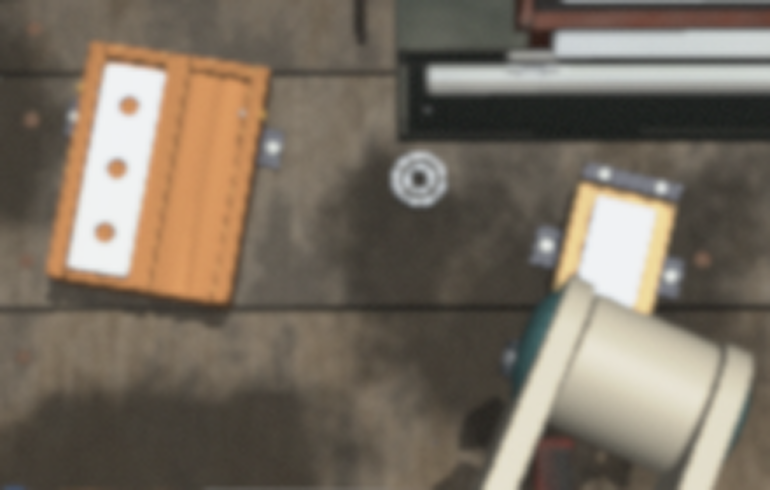

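View pics/s10.png

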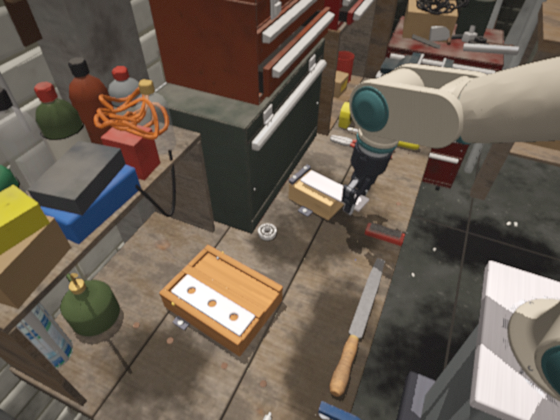

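The strip is about 1.3 mm off centre toward +y, its yaw matches the rest, and the gap to the stop is about 10 mm. I lower it and correct.

arm_command(
  commands=[
    [[0.3,-0.5,3,0],[0.6,-1,6,0],[0.8,-1.5,8,0],[0.8,-1.5,8,0],[0.8,-1.5,8,0]],
  ],
)

```text
time: 20.82
tool_pos: [459.4, -149.9, 35.0]
orientation: [[-0.963, 0.25, 0.101], [0.252, 0.968, 0.005], [-0.097, 0.031, -0.995]]
contact_force: [-0.4, -1.0, -1.5]
opening: 43.1
```

Now forward, slowly, near the stop.

arm_command(
  commands=[
    [[-2,0,0.2,0],[-4,0,0.4,0],[-6,0,0.6,0],[-7,0,0.7,0],[-7,0,0.7,0]],
  ],
)

```text
time: 21.45
tool_pos: [466.3, -151.7, 34.9]
orientation: [[-0.963, 0.25, 0.101], [0.252, 0.968, 0.006], [-0.096, 0.031, -0.995]]
contact_force: [-0.6, -0.4, -2.1]
opening: 42.7
```

arm_command(
  commands=[
    [[-1,0,0.1,0],[-2,0,0.2,0],[-3,0,0.3,0],[-3,0,0.3,0]],
  ],
)

```text
time: 21.95
tool_pos: [469.3, -152.5, 34.9]
orientation: [[-0.963, 0.25, 0.101], [0.252, 0.968, 0.005], [-0.096, 0.031, -0.995]]
contact_force: [-0.7, 0.2, -2.0]
opening: 42.8
```

arm_command(
  commands=[
    [[-0.7,0,0.1,0],[-1.4,0,0.1,0],[-2,0,0.2,0],[-2,0,0.2,0]],
  ],
)

```text
time: 22.45
tool_pos: [471.1, -152.9, 34.8]
orientation: [[-0.963, 0.25, 0.101], [0.252, 0.968, 0.006], [-0.096, 0.031, -0.995]]
contact_force: [-0.6, -0.4, -0.6]
opening: 43.2
```

arm_command(
  commands=[
    [[-0.7,0,0.1,0],[-1.4,0,0.1,0],[-2,0,0.2,0],[-2,0,0.2,0]],
  ],
)

```text
time: 22.95
tool_pos: [471.1, -152.9, 33.5]
orientation: [[-0.964, 0.25, 0.095], [0.252, 0.968, 0.007], [-0.091, 0.031, -0.995]]
contact_force: [-9.1, 1.1, -1.3]
opening: 43.4
```

```bash
python3 look.py top t11;python3 look.py scene s11;python3 meas.py t11 s11 58
```

```text
[ 471.1 -152.9   33.5] [-10.    1.2  -0.7] 42.831649211878215
top strip
[[-50.0, -55.0, 30.5], [-35.0, -42.5, 26.5], [-20.0, -23.5, 24.0], [-5.0, -44.0, 22.5], [10.0, -24.5, 23.5], [25.0, -24.0, 21.5], [40.0, -23.0, 22.5]]
top rest
[[-50.0, -55.0, 30.0], [-35.0, -52.5, 27.0], [-20.0, -38.0, 37.0], [-5.0, -47.5, 49.0], [10.0, -36.5, 37.0], [25.0, -38.5, 37.5], [40.0, -37.5, 38.0]]
top strip far end x [(-20, np.float64(55.0)), (-10, np.float64(47.0)), (0, np.float64(46.5)), (10, np.float64(46.0)), (20, np.float64(56.5))]
scene strip
[[-50.0, -54.0, 25.0], [-35.0, -22.5, 24.5], [-20.0, -21.0, 24.0], [-5.0, -22.0, 24.0], [10.0, -22.0, 25.5], [25.0, -21.0, 24.5], [40.0, -22.0, 25.5]]
scene rest
[[-50.0, -55.0, 40.0], [-35.0, -37.5, 39.5], [-20.0, -39.0, 40.0], [-5.0, -38.5, 39.0], [10.0, -39.5, 40.5], [25.0, -38.0, 41.0], [40.0, -39.5, 39.5]]
scene strip far end x [(-30, np.float64(61.5)), (-20, np.float64(49.0)), (-10, np.float64(48.0)), (0, np.float64(49.5)), (10, np.float64(48.5)), (20, np.float64(62.0))]
```

View pics/t11.png

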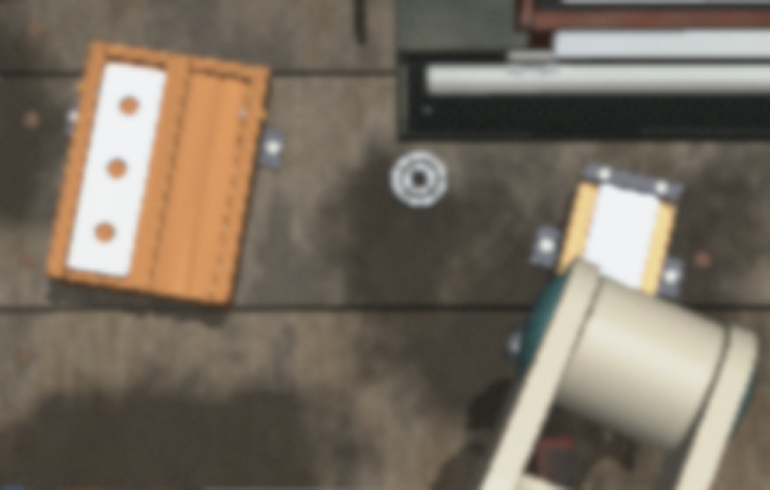

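The strip has met the stop (-10 N), and it is centred and straight in both views. I lower it onto the rest with only a light push.

arm_command(
  commands=[
    [[-0.4,0,0.4,0],[-0.4,0,0.8,0],[-0.4,0,1,0],[-0.4,0,1,0]],
  ],
)

```text
time: 23.55
tool_pos: [471.0, -152.9, 32.5]
orientation: [[-0.964, 0.25, 0.094], [0.252, 0.968, 0.007], [-0.089, 0.031, -0.996]]
contact_force: [-7.3, 1.4, 0.9]
opening: 43.0
```

arm_command(
  commands=[
    [[-0.3,0,0.4,0],[-0.3,0,0.8,0],[-0.3,0,0.8,0]],
  ],
)

```text
time: 23.92
tool_pos: [471.0, -152.9, 32.3]
orientation: [[-0.964, 0.25, 0.093], [0.251, 0.968, 0.008], [-0.088, 0.031, -0.996]]
contact_force: [-9.2, 2.3, 7.4]
opening: 43.0
```

arm_command(
  commands=[
    [[-0.2,0,0.2,0],[-0.2,0,0.2,0],[0,0,0,0],[0,0,0,0],[0,0,0,0],[0,0,0,0]],
  ],
  hand=-1,
)

```text
time: 24.68
tool_pos: [471.0, -152.9, 32.3]
orientation: [[-0.964, 0.25, 0.093], [0.251, 0.968, 0.008], [-0.088, 0.031, -0.996]]
contact_force: [-0.5, -0.8, 0.6]
opening: 85.4
```

```bash
python3 look.py wrist w12;python3 look.py scene s12;python3 look.py top t12;python3 meas.py t12 s12 56
```

```text
[ 471.  -152.9   32.4] [ 0.3 -0.3  0.2] 85.4722108755632
top strip
[[-50.0, -55.0, 30.5], [-35.0, -50.5, 26.5], [-20.0, -24.0, 24.0], [-5.0, -44.5, 22.5], [10.0, -25.0, 23.5], [25.0, -24.0, 21.5], [40.0, -23.5, 22.5]]
top rest
[[-50.0, -55.0, 30.0], [-35.0, -52.5, 27.0], [-20.0, -38.0, 37.0], [-5.0, -47.5, 49.0], [10.0, -38.5, 37.0], [25.0, -38.5, 37.5], [40.0, -37.5, 38.0]]
top strip far end x [(-20, np.float64(46.0)), (-10, np.float64(45.5)), (0, np.float64(45.5)), (10, np.float64(46.5)), (20, np.float64(57.0))]
scene strip
[[-50.0, -38.0, 24.0], [-35.0, -21.5, 23.0], [-20.0, -23.0, 25.5], [-5.0, -24.5, 24.5], [10.0, -23.0, 23.5], [25.0, -24.0, 23.0], [40.0, -23.0, 24.5]]
scene rest
[[-50.0, 10.5, 40.0], [-35.0, -25.0, 39.5], [-20.0, -39.0, 40.0], [-5.0, -38.5, 39.0], [10.0, -39.5, 40.5], [25.0, -38.0, 41.0], [40.0, -39.5, 39.5]]
scene strip far end x [(-30, np.float64(65.0)), (-20, np.float64(49.5)), (-10, np.float64(49.0)), (0, np.float64(48.5)), (10, np.float64(49.5)), (20, np.float64(49.0))]
```

View pics/w12.png

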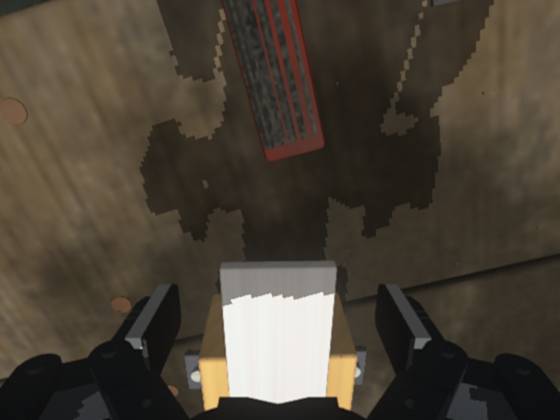

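The strip is released, and its near end at (278,263) is centred between the open fingers. I move straight up and away.

arm_command(
  commands=[
    [[-1,0.2,-10,0],[-2.5,0.8,-25,0],[-4.5,1.5,-45,0],[-7,2,-75,0],[-10,3,-110,0],[0,3,-135,0],[15,3,-150,0],[30,3,-155,0],[40,3,-155,0],[40,3,-155,0],[40,3,-155,0]],
  ],
)

```text
time: 26.2
tool_pos: [419.0, -141.2, 183.2]
orientation: [[-0.964, 0.25, 0.093], [0.251, 0.968, 0.008], [-0.088, 0.031, -0.996]]
contact_force: [0.9, 0.6, -0.0]
opening: 85.2
```

```bash
python3 look.py wrist w13;python3 look.py scene s13;python3 look.py top t13;python3 meas.py t13 s13 56
python3 - <<'E'
from h import *
c=dict(np.load("pics/s13.npz"));cv2.imwrite("pics/s13c.png",cv2.resize(c["frame"][150:360,140:380],None,fx=2.8,fy=2.8))
for n in ("s13","w13"):
    c=dict(np.load(f"pics/{n}.npz"));P=cloud(c)
    a=np.radians(SY);R=np.array([[np.cos(a),-np.sin(a)],[np.sin(a),np.cos(a)]])
    L=(P[...,:2]-RS)@R
    m=(abs(L[...,1])<18)&(L[...,0]>-105)&(L[...,0]<42)&(P[...,2]>40)&(P[...,2]<75)
    Q=np.c_[L[m],P[...,2][m]];print(n,len(Q),np.linalg.lstsq(np.c_[Q[:,:2],np.ones(len(Q))],Q[:,2],rcond=None)[0],Q.min(0),Q.max(0))
E
```

```text
[ 419.  -141.1  183. ] [-0.9  1.1 -0.4] 85.57169572096808
top strip
[[-50.0, -23.0, 22.5], [-35.0, -24.5, 23.5], [-20.0, -24.0, 22.0], [-5.0, -44.5, 22.5], [10.0, -25.0, 23.5], [25.0, -24.0, 21.5], [40.0, -23.5, 22.5]]
top rest
[[-50.0, -37.0, 38.0], [-35.0, -37.0, 37.5], [-20.0, -38.0, 37.0], [-5.0, -47.5, 49.0], [10.0, -38.5, 37.0], [25.0, -38.5, 37.5], [40.0, -37.5, 38.0]]
top strip far end x [(-20, np.float64(46.0)), (-10, np.float64(48.0)), (0, np.float64(47.0)), (10, np.float64(46.5)), (20, np.float64(57.0))]
scene strip
[[-50.0, -22.5, 24.0], [-35.0, -21.5, 23.0], [-20.0, -23.0, 25.5], [-5.0, -24.5, 24.5], [10.0, -23.0, 23.5], [25.0, -24.0, 23.0], [40.0, -23.0, 24.5]]
scene rest
[[-50.0, -38.5, 39.5], [-35.0, -37.5, 39.5], [-20.0, -39.0, 40.0], [-5.0, -38.5, 39.0], [10.0, -39.5, 40.5], [25.0, -38.0, 41.0], [40.0, -39.5, 39.5]]
scene strip far end x [(-30, np.float64(65.0)), (-20, np.float64(49.5)), (-10, np.float64(49.0)), (0, np.float64(48.5)), (10, np.float64(49.5)), (20, np.float64(49.0))]
s13 654 [ 2.40044122e-03 -6.20288734e-03  5.58274698e+01] [-104.8477122   -17.83811925   41.67559881] [41.36558225 17.96760227 59.16656455]
w13 4956 [ 3.19813679e-04 -6.07915670e-04  5.60111039e+01] [-104.99260037  -17.98585541   53.78863315] [41.99029503 17.99673305 58.19726494]
```

View pics/s13c.png

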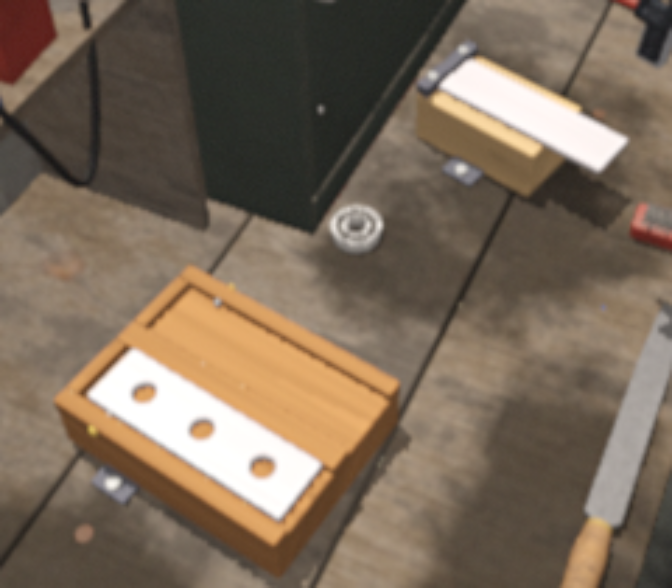

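View pics/w13.png

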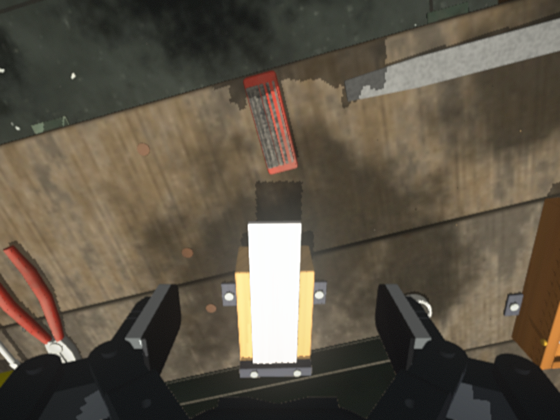

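Run:
```python
from h import *
c=dict(np.load("pics/w13.npz"));cv2.imwrite("pics/w13c.png",cv2.resize(c["frame"][205:395,215:345],None,fx=4,fy=3.1,interpolation=cv2.INTER_CUBIC))
a=np.radians(SY);R=np.array([[np.cos(a),-np.sin(a)],[np.sin(a),np.cos(a)]])
g=cv2.cvtColor(c["frame"],cv2.COLOR_BGR2GRAY)
print(g[352:382,275], g[352:382,262], g[352:382,290])
for p,z in [((275,363),56),((275,368),62),((275,377),62)]: print(p,((ray(c,p,z)[0,:2]-RS)@R).round(1))
hsv=cv2.cvtColor(c["frame"],cv2.COLOR_BGR2HSV)
for v in (255,280,305,330,355):
    w=np.where((hsv[v,225:330,1]<40)&(hsv[v,225:330,2]>200))[0]+225
    q=np.where((hsv[v,230:322,2]>150)&(((hsv[v,230:322,0]>12)&(hsv[v,230:322,0]<32)&(hsv[v,230:322,1]>60))|(hsv[v,230:322,1]<40)))[0]+230
    f=lambda u,z:((ray(c,(u,v),z)[0,:2]-RS)@R).round(1)
    print(v,w[[0,-1]],q[[0,-1]],f(w[0],56),f(w[-1],56),f(q[0],50),f(q[-1],50))
```

```text
[252 251 251 251 251 251 251 252 252 244 192 118  71  63  64  72  97 117
 123 124 125 126 126 122  98  60  50  51  50  49] [251 251 251 251 251 251 250 251 251 253 243 171  84  57  62  65  87 110
 121 123 124 125 124 120  94  59  47  48  50  48] [252 252 252 251 251 251 251 252 253 255 235 127  62  60  63  82 109 122
 123 122 123 124 123 119  95  59  47  58  87  95]
(275, 363) [48.3 -0.4]
(275, 368) [48.6 -0.6]
(275, 377) [61.3 -0.5]
255 [249 299] [248 300] [-80.9 -23.4] [-80.4  20.5] [-77.4 -24.7] [-76.8  22. ]
280 [250 299] [235 314] [-54.7 -23.3] [-54.   21.3] [-50.8 -37.5] [-49.6  36. ]
305 [251 298] [236 313] [-26.5 -23.1] [-25.7  21.2] [-22.  -37.9] [-20.5  36.4]
330 [252 297] [238 311] [  3.8 -23. ] [ 4.8 21.1] [  9.  -37.3] [10.7 35.9]
355 [253 296] [239 309] [ 36.6 -22.8] [37.8 21. ] [ 42.5 -37.7] [44.4 35.3]
```

View pics/w13c.png

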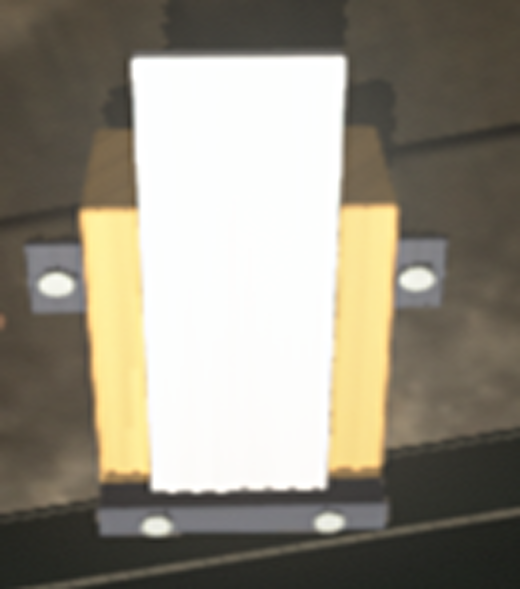

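```bash
python3 -c "
from bench import bot
print(bot.close_job())"
```

```text
the job is handed in; nothing more can be done
None
```

The undrilled strip now lies flat on the drilling rest, up against the steel stop, and the job was handed in at about 26 s. I pressed a closed fingertip on it and slid it out until about 48 mm overhung. I then pinched that end, lifted it off, carried it over, laid it down against the stop and let go.

**Last checks** (made after release, with the arm clear; no reading disagreed with them):
- **Position:** the strip's centre line is within about 1 mm of the rest's middle in all three views, and it shows no measurable twist. Its far end measures 48.3 mm from the rest's centre against 48.6 mm for the stop face, so it is touching within measuring error.
- **Flatness:** its top is 56.0 mm up, as it should be, and level.
- **Drilled strip:** it is still in its groove.

**What went less smoothly:**
- **Slip at the start:** the finger slid about 5 mm along the strip because the pressing force fell to about 6 N. I raised it to 13–15 N, and the highest reading while sliding was about 15 N.
- **Tilted gripper:** the drag left the gripper tilted about 5.5°. I allowed for this, and the strip stayed level.
- **Push on the stop:** the strip met it with about 10 N.

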